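Find the full tea tin by its weight

ROBOT

A 6-joint arm with a two-finger parallel gripper is mounted at the origin on a cart in front of the work surface, level with it; the furniture and walls round the work are solid. World frame = base frame: x ahead of the robot, y to its left, z up, the work surface at z = 0. Lengths are in m, angles in rad, forces in N, time in s.
With the tool pointing down it reaches from about 0.4 to 0.925 m from the base axis. Payload 12.5 kg.
Tool frame: the origin (TCP) lies between the finger pads; the fingertips stand 14 mm ahead of it and the grasp point (between the pads) lies 5 mm behind it (tcp_to_tips is the distance from the TCP to the fingertips, in m); z points along the fingers, y is the direction in which the jaws open and shut (so a half turn about z gives the same grasp; the last joint's range is limited). The gripper opens to 95 mm and grips with 3 to 60 N. Pads are 20 mm wide; open, the fingers measure 119 mm over their backs; the gripper's body (75 mm by 180 mm) begins 59 mm behind the grasp point.
Start: joints at [0.998, 0.491, 1.559, -0, 1.092, -0.106], TCP at [0.281, 0.558, 0.229] pointing down, gripper open.
Joint ranges: [-3.1, 3.1], [-0.84, 2.19], [0.05, 2.79], [-1.13, 4.28], [0.06, 2.93], [-2.69, 2.69]. Speed limits (rad/s): [2.22, 2.22, 2.79, 3.14, 3.14, 3.14].

INTERFACE

Orientations are given as a unit quaternion [w, x, y, z].
In Python, from workcell import * gives the robot as it stands. The module is installed in compiled form; this text tells all that it offers. Calls block until the motion is done:
- move_ptp(position, orientation): joint-space move of the TCP to a pose.
- servo_line(position, ori=None, max_speed=0.15): straight line of the TCP; ori=None keeps the orientation; max_speed is the mean speed in m/s.
- move_j(angles): joint-space move.
- command_gripper(opening, strength=None): finger opening in m; strength is the grip in N (None keeps the last); returns when the fingers have stopped.
- wait(seconds).
- inverse_kinematics(position, orientation): joint angles nearest the present ones, or None.
- capture(name): name is "scene" or "top" or "wrist"; returns a dict with "frame" (420x560x3 uint8, red, green, blue), "depth" (420x560 float32, m along the optical axis (not along the pixel's ray), 0 where there is no reading), "fovy" (degrees; the focal length in pixels is half the picture's height over the tangent of half this angle, whatever the lens; pixels are square), "cx", "cy" (the principal point, pixels), "T" (4x4, takes a point from camera to world coordinates). Camera axes: x right, y down, z forward; pixel columns grow to the right and rows downward; lengths in m; the calibration is good to about 2 mm. The wrist camera is an equidistant fisheye: a pixel r from the principal point sees the ray r / f radians off the axis. A picture is of the moment at which its call begins.
A pose or a line that the arm cannot do raises IKError and nothing moves.
- close_job(): hands the job in, once; it reports no verdict.
Readings, each from a call of its own:
- get_t(): time.
- get_qpos(): joint angles.
- get_joint_velocities(): joint speeds.
- get_joint_torque(): joint torques, N m.
- get_tcp_pos(): TCP position.
- get_tcp_rot(): TCP orientation.
- get_wrist_force(): force on the tool from outside, world axes, zero at the start.
- get_ft_torque(): the same for the moment, N m.
- get_opening(): finger opening in m.
Only numpy, scipy, OpenCV 4.12 (cv2) and the standard library are available. Lean on these libraries where they do the work, as an engineer would, in place of code of your own. Each camera call takes 0.05 s, during which the arm holds its last target.

TASK

Three tea tins that look alike stand in a row on the worktop, and one of them is clearly fuller and so heavier than the others. One at a time, from the left tin to the right as the robot sees them, lift each straight up about 6 cm to feel its weight and set it back upright where it stood (the last may stay in the hand if it is the heaviest); then hold the heaviest up for me, upright, about 15 cm clear of the worktop above the row. The job finishes with the tin still held still in the gripper, the other two standing where they were, and nothing else on the worktop disturbed.

Things in the scene. Friction and masses are not known exactly. Their poses are not given: they have to be found in the camera images.
- tea_tin_1: closed tea tin, one of three alike: dark red square body 67x67 mm, flat wooden lid (top face 93 mm high) with a round wooden knob in its middle, 20 mm across, from 93 to 110 mm high. The lid is fixed, so the tin can be lifted by the knob. Origin: centre of the underside, z up through the knob. Number tells neither place nor weight
- tea_tin_2: tea tin exactly like tea_tin_1 in looks and size, same origin. Each tin weighs 0.2 to 0.9 kg; one of the three, in any place of the row, is at least 0.2 kg heavier than each of the other two
- tea_tin_3: tea tin exactly like tea_tin_1 in looks and size, same origin. The tins stand on the worktop (z = 0) in a row along y, in any order, at least 125 mm centre to centre: left tin at y > 0.135, middle tin between -0.135 and 0.135, right tin at y < -0.135
- mug: bystander: cream mug, 78x116x101 mm, left of the tins; origin at its underside, z up
- cup: bystander: small green and white cup, 65x92x50 mm, front left; origin at its underside, z up
- spice_jar: bystander: spice jar with a mustard-yellow cap, 42 mm across, 106 mm tall, behind the tins. Wall cupboards hang over the back of the worktop, fronts at x = 0.545, door handles out to x = 0.51, all above z = 0.5: keep the wrist and arm clear of them; origin at its underside, z up
- salt: bystander: grey and clear salt shaker, 44 mm across, 90 mm tall, behind the tins; origin at its underside, z up
- egg_timer: bystander: red and white round egg timer, 66 mm across, 55 mm tall, right of the tins; origin at its underside, z up
- sauce: bystander: sauce bottle with a green cap, 49x67x169 mm, behind the tins; origin at its underside, z up
- spoon: bystander: teaspoon lying flat, 139x30x10 mm, just behind the middle tin; origin at its underside, z up
Not all that is in view belongs to the job. Leave any orange or yellow look-alike of the tea_tin_3 alone.

How it is judged:
By the outcome, as a careful person would: the job done as asked, in the order asked, and still so for the second after the job is handed in, while the arm keeps its last pose, push and grip.
It also fails if it takes over 72 s, if anything falls off the work surface, if the arm or the gripper's body presses on something with over 40 N, if the wrist force passes 120 N, or if a joint passes its speed limit or range.

## Working session

There is one attempt and no reset: what is moved stays moved. The work goes in short steps, each a Python script; the robot and the scene stay as the last script left them, time stands still between calls to the robot, and variables do not carry over. Pictures are saved under pics/ and viewed, and the job is handed in when it is done.

```bash
mkdir -p pics; python3 - <<'E'
from workcell import *
import cv2,numpy as np,pickle
print(get_t(),get_qpos(),get_tcp_pos(),get_tcp_rot(),get_wrist_force(),get_opening())
for n in ("scene","top"):
    c=capture(n); pickle.dump(c,open(n+"0.pkl","wb"))
    cv2.imwrite(f"pics/{n}0.png",c["frame"][:,:,::-1]); print(n,c["fovy"],c["cx"],c["cy"],np.round(c["T"],3).tolist())
E
```

```text
0.0 [ 9.98435321e-01  4.91548710e-01  1.55945806e+00 -5.92957571e-05
  1.09170427e+00 -1.05573790e-01] [0.28111119 0.55794905 0.22806552] [-1.61132299e-04  2.31267099e-01  9.72890135e-01 -5.36116473e-04] [-0.01826966 -0.00773431 -0.56935499] 0.09503034622753272
scene 50.460735228114885 280.0539466759126 211.2044321200512 [[-0.786, -0.317, 0.531, -0.268], [-0.618, 0.386, -0.684, 0.983], [0.012, -0.866, -0.5, 0.713], [0.0, 0.0, 0.0, 1.0]]
top 47.162501377199966 276.90397676304514 202.53670373554567 [[0.009, -0.987, 0.163, 0.214], [-1.0, -0.013, -0.026, 0.052], [0.028, -0.163, -0.986, 1.45], [0.0, 0.0, 0.0, 1.0]]
```

View pics/scene0.png

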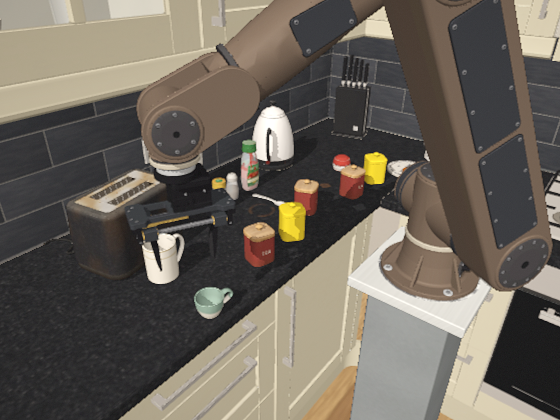

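View pics/top0.png

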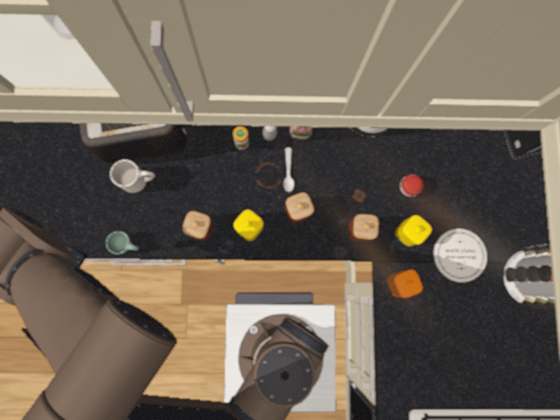

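The top view shows three wooden-lidded red tins at about (197,225), (300,207) and (366,227). The yellow and orange look-alikes are at (249,225), (414,230) and (405,284). Next I measure the lids and knobs.

```bash
cat > h.py <<'E'
import numpy as np,cv2,pickle
def f_of(c): return c["frame"].shape[0]/2/np.tan(np.radians(c["fovy"])/2)
def ray(c,u,v):
    f=f_of(c); d=np.array([(u-c["cx"])/f,(v-c["cy"])/f,1.]); return c["T"][:3,3],c["T"][:3,:3]@d
def plane(c,u,v,z):
    o,d=ray(c,u,v); return o+d*(z-o[2])/d[2]
def cloud(c):
    f=f_of(c); h,w=c["depth"].shape; v,u=np.mgrid[:h,:w]; z=c["depth"]
    P=np.stack([(u-c["cx"])/f*z,(v-c["cy"])/f*z,z],-1)
    return P@c["T"][:3,:3].T+c["T"][:3,3]
def lids(c,draw=None,seeds=None,win=22):
    W=cloud(c); hsv=cv2.cvtColor(c["frame"],cv2.COLOR_RGB2HSV); out=[]
    m=((hsv[...,0]>=5)&(hsv[...,0]<=20)&(hsv[...,1]>60)&(hsv[...,1]<190)&(hsv[...,2]>110)&(W[...,2]>.08)&(W[...,2]<.12)&(c["depth"]>0)).astype(np.uint8)
    cs,_=cv2.findContours(m,cv2.RETR_EXTERNAL,cv2.CHAIN_APPROX_NONE)
    for k in cs:
        if cv2.contourArea(k)<60: continue
        pts=np.array([plane(c,u,v,.093)[:2] for u,v in k[:,0]])
        r=cv2.minAreaRect((pts*1000).astype(np.float32))
        mm=np.zeros_like(m); cv2.drawContours(mm,[k],-1,1,-1); Q=W[(mm>0)&(m>0)]
        kn=Q[Q[:,2]>.103]
        out.append(dict(rect=r,med=np.median(Q,0),kn=kn.mean(0) if len(kn) else None,n=len(kn),px=k[:,0].mean(0)))
    return out
E
python3 - <<'E'
from h import *
np.set_printoptions(precision=4,suppress=True)
for n in("top","scene"):
    c=pickle.load(open(n+"0.pkl","rb")); print(n)
    for l in lids(c): print(l)
    if n=="top":
        a=c["frame"][90:310,80:480,::-1]; cv2.imwrite("pics/topz.png",cv2.resize(a,None,fx=2,fy=2,interpolation=3))
    else:
        a=c["frame"][130:330,130:430,::-1]; cv2.imwrite("pics/scz.png",cv2.resize(a,None,fx=2.6,fy=2.6,interpolation=3))
E
```

```text
top
{'rect': ((373.7947998046875, -235.54684448242188), (68.94197845458984, 69.15989685058594), 89.0296401977539), 'med': array([ 0.3727, -0.2352,  0.0915]), 'kn': array([ 0.3744, -0.2366,  0.1063]), 'n': 29, 'px': array([365.1358, 226.2716])}
{'rect': ((373.0741271972656, 245.12472534179688), (69.15817260742188, 69.43558502197266), 73.9394302368164), 'med': array([0.3732, 0.2448, 0.0915]), 'kn': array([0.3737, 0.2459, 0.1066]), 'n': 33, 'px': array([195.7792, 224.2208])}
{'rect': ((429.76348876953125, -46.69929122924805), (69.53068542480469, 69.58458709716797), 22.558931350708008), 'med': array([ 0.4293, -0.0469,  0.0913]), 'kn': array([ 0.4313, -0.0468,  0.1065]), 'n': 30, 'px': array([299.    , 205.9211])}
{'rect': ((639.8236083984375, 127.57884216308594), (42.4925537109375, 37.95572280883789), 1.1144620180130005), 'med': array([0.6323, 0.1254, 0.1029]), 'kn': array([0.6389, 0.1263, 0.1051]), 'n': 46, 'px': array([239.7619, 133.9762])}
scene
{'rect': ((-19.136253356933594, 63.43932342529297), (116.96149444580078, 57.8991584777832), 14.518665313720703), 'med': array([-0.0202,  0.0676,  0.0921]), 'kn': array([-0.0173,  0.0662,  0.1047]), 'n': 41, 'px': array([431.9   , 254.0273])}
{'rect': ((366.8639831542969, 251.4242401123047), (74.40422058105469, 80.25102233886719), 72.2997817993164), 'med': array([0.3671, 0.2516, 0.092 ]), 'kn': array([0.3714, 0.2462, 0.1067]), 'n': 27, 'px': array([259.0857, 232.0571])}
{'rect': ((424.2709045410156, -39.38175964355469), (68.15988159179688, 89.4886245727539), 25.64767074584961), 'med': array([ 0.4243, -0.0389,  0.0921]), 'kn': array([ 0.4286, -0.0467,  0.1061]), 'n': 17, 'px': array([306.431 , 186.4138])}
{'rect': ((366.52154541015625, -227.64955139160156), (88.310302734375, 76.49640655517578), 85.093017578125), 'med': array([ 0.3682, -0.227 ,  0.0919]), 'kn': array([ 0.3734, -0.2369,  0.1065]), 'n': 15, 'px': array([352.7547, 171.5094])}
```

View pics/topz.png

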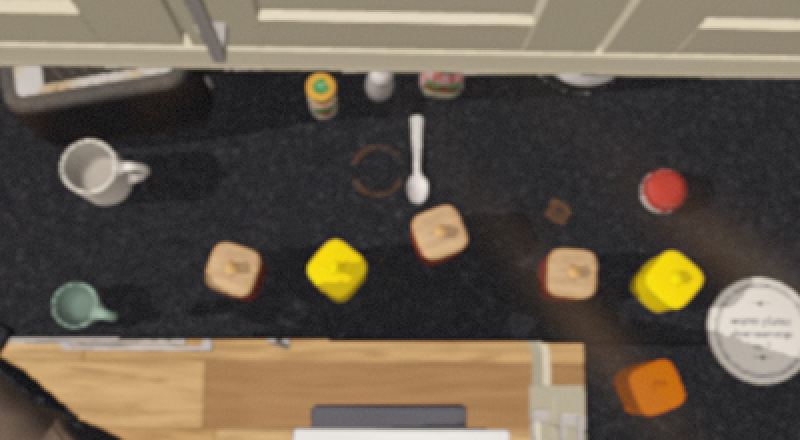

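View pics/scz.png

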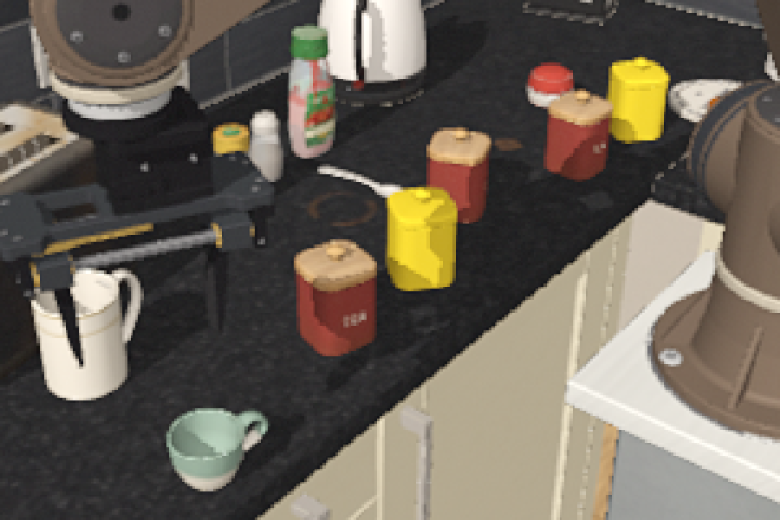

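```bash
cat >> h.py <<'E'
Q=[0,0,1,0]
T={"L":(.3733,.2457),"M":(.4303,-.0467),"R":(.3738,-.2362)}
ZG=.1105
E
python3 - <<'E'
from workcell import *
from h import *
np.set_printoptions(precision=4,suppress=True)
x,y=T["L"]
p=get_tcp_pos(); servo_line([p[0],p[1],.25],max_speed=.2)
command_gripper(.045,20)
move_ptp([x,y,.20],Q); wait(.3)
print(get_t(),get_tcp_pos(),get_tcp_rot(),get_wrist_force(),get_opening())
c=capture("wrist"); pickle.dump(c,open("w0.pkl","wb")); cv2.imwrite("pics/w0.png",c["frame"][:,:,::-1])
print(c["fovy"],c["cx"],c["cy"],c["T"])
E
```

```text
2.8833 [0.3732 0.2461 0.2   ] [-0.     -0.0003  1.     -0.    ] [ 0.362  -0.0865 -0.218 ] 0.04473953496829894
65.70646984690485 286.88703262443005 209.66048974751985 [[ 0.0004  0.9608  0.2772  0.2949]
 [ 1.     -0.0004 -0.0001  0.2459]
 [ 0.      0.2772 -0.9608  0.3564]
 [ 0.      0.      0.      1.    ]]
```

View pics/w0.png

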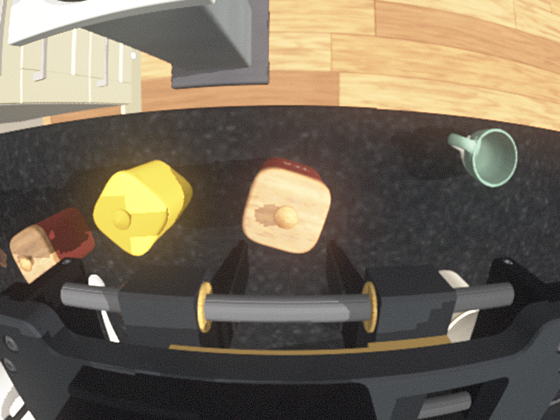

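The wrist view shows the left tin's knob at (286,216), midway between the fingers. It casts to about (0.371, 0.246), which agrees with the top view within 2 mm. Now I weigh this tin.

```bash
cat >> h.py <<'E'
T["L"]=(.3727,.2458)
def weigh(n):
    from workcell import (servo_line,command_gripper,wait,get_wrist_force,get_tcp_pos,get_opening,get_t)
    x,y=T[n]; z=get_tcp_pos()[2]
    servo_line([x,y,ZG],Q,max_speed=.1); wait(.3); f0=get_wrist_force(); print("down",get_tcp_pos(),f0)
    command_gripper(0.0,50); wait(.3); print("grip",get_opening(),get_wrist_force())
    servo_line([x,y,ZG+.06],Q,max_speed=.06); wait(.8)
    f=np.mean([(wait(.05),get_wrist_force())[1] for _ in range(4)],0)
    print("up",get_tcp_pos(),get_opening(),f,"dF",f-f0,"kg",-(f-f0)[2]/9.81,"t",get_t())
E
python3 - <<'E'
from workcell import *
from h import *
np.set_printoptions(precision=4,suppress=True)
weigh("L")
c=capture("wrist"); cv2.imwrite("pics/w1.png",c["frame"][:,:,::-1])
c=capture("scene"); cv2.imwrite("pics/s1.png",c["frame"][:,:,::-1])
E
```

```text
down [0.3728 0.2458 0.1108] [-0.0955 -0.4546  0.8718]
grip 0.016204554128774643 [-0.5732 -1.0871 -0.0823]
up [0.3727 0.2458 0.1705] 0.016542966902235372 [ 0.4977  0.1349 -6.6821] dF [ 0.5932  0.5895 -7.5539] kg 0.7700180939631603 t 7.3417
```

View pics/s1.png

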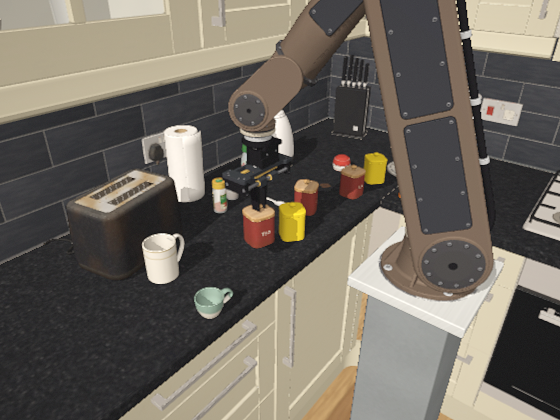

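View pics/w1.png

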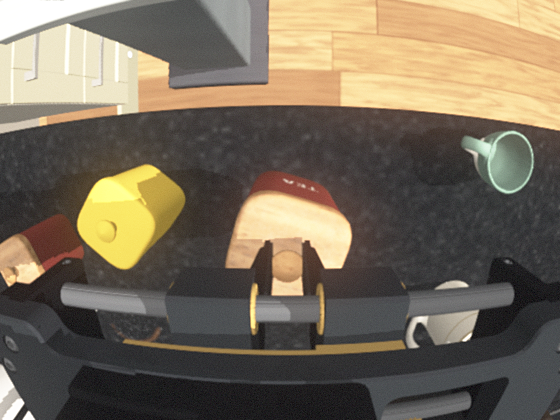

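The left tin is held upright and reads about 0.7–0.77 kg. I set it back, release it and check.

```bash
cat >> h.py <<'E'
def putback(n):
    from workcell import (servo_line,command_gripper,wait,get_wrist_force,get_tcp_pos,get_opening,get_t)
    x,y=T[n]
    servo_line([x,y,ZG+.004],Q,max_speed=.08); wait(.2); print("near",get_wrist_force())
    z=ZG+.004
    while z>ZG-.002:
        z-=.001; servo_line([x,y,z],Q,max_speed=.02); wait(.15); f=get_wrist_force(); print(" z",round(z,4),f[2])
        if f[2]>-1.5: break
    command_gripper(.045); wait(.2); servo_line([x,y,.16],Q,max_speed=.1)
    servo_line([x,y,.2],Q,max_speed=.2); print("t",get_t(),get_wrist_force())
E
python3 - <<'E'
from workcell import *
from h import *
np.set_printoptions(precision=4,suppress=True)
putback("L")
x,y=T["M"]; move_ptp([x,y,.2],Q); wait(.2)
c=capture("wrist"); cv2.imwrite("pics/w2.png",c["frame"][:,:,::-1]); print(c["T"][:3,3])
c=capture("scene"); cv2.imwrite("pics/s2.png",c["frame"][:,:,::-1])
c=capture("top")
for l in lids(c): print(l["rect"],l["kn"],l["n"])
print(get_t())
E
```

```text
near [-0.5775  0.2588 -6.2457]
 z 0.1135 -7.404428428067536
 z 0.1125 -6.676940837321133
 z 0.1115 -6.476867323689543
 z 0.1105 -5.016686134689327
 z 0.1095 10.68601015626116
t 12.4083 [ 0.2084 -0.7517 -0.5422]
[ 0.352  -0.0461  0.3564]
((373.7947998046875, -235.54684448242188), (68.94197845458984, 69.15989685058594), 89.0296401977539) [ 0.3737 -0.2357  0.1064] 30
((372.93170166015625, 245.70458984375), (69.9518814086914, 68.82565307617188), 73.46183013916016) [0.374  0.2465 0.1074] 28
((639.8267211914062, 127.57890319824219), (42.48630142211914, 37.95572280883789), 1.114461898803711) [0.6397 0.1265 0.1057] 45
13.9
```

View pics/w2.png

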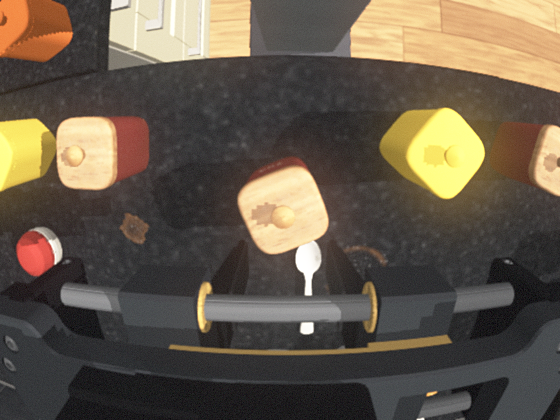

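View pics/s2.png

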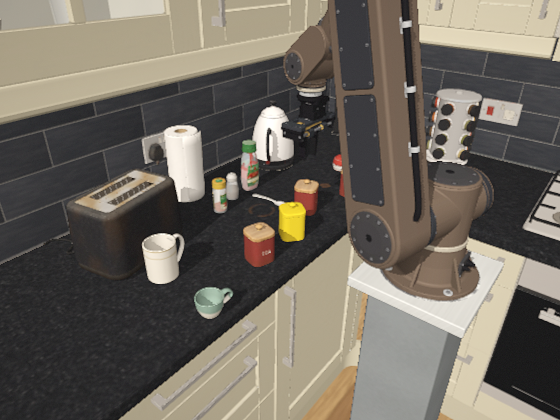

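The left tin stands where it was, within 1 mm. The middle tin's knob is at (284,215) and centred in the jaws, so I weigh it.

```bash
sed -i 's/z-=.001; /z-=.0005 if z<ZG+.0012 else .001; /' h.py; python3 - <<'E'
from workcell import *
import h
from h import *
np.set_printoptions(precision=4,suppress=True)
T["M"]=(.4295,-.0472)
weigh("M")
c=capture("wrist"); cv2.imwrite("pics/w3.png",c["frame"][:,:,::-1])
E
```

```text
down [ 0.4296 -0.0472  0.1108] [ 0.1923  1.0179 -0.1131]
grip 0.016240931712670107 [-0.1917 -0.7015  1.9381]
up [ 0.4295 -0.0472  0.1705] 0.015836674718282377 [ 0.0914 -0.0243 -2.8616] dF [-0.1009 -1.0422 -2.7485] kg 0.28017151317151556 t 18.3083
```

View pics/w3.png

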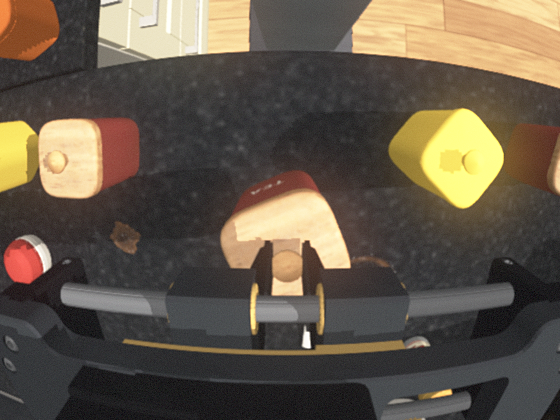

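The middle tin is held and reads about 0.28 kg. I set it back with a positive contact threshold, because it is light.

```bash
sed -i 's/if f\[2\]>-1.5: break/if f[2]>2: break/; s/while z>ZG-.002/while z>ZG-.0012/' h.py; python3 - <<'E'
from workcell import *
from h import *
np.set_printoptions(precision=4,suppress=True)
T["M"]=(.4295,-.0472)
putback("M")
x,y=T["R"]; move_ptp([x,y,.2],Q); wait(.2)
c=capture("wrist"); cv2.imwrite("pics/w4.png",c["frame"][:,:,::-1]); print(c["T"][:3,3])
c=capture("scene"); cv2.imwrite("pics/s4.png",c["frame"][:,:,::-1])
c=capture("top")
for l in lids(c): print(l["rect"],l["kn"],l["n"])
print(get_t())
E
```

```text
near [ 0.2654  0.0221 -2.5533]
 z 0.1135 -2.5808282050370934
 z 0.1125 -2.6210898311356225
 z 0.1115 -1.4830197260527618
 z 0.111 -2.7017816733117663
 z 0.1105 -1.253017076874418
 z 0.11 4.83040533701211
t 23.7167 [-0.3659 -0.4276  0.2987]
[ 0.2959 -0.2355  0.3564]
((372.8426818847656, 245.62136840820312), (70.227783203125, 68.64729309082031), 72.26709747314453) [0.3738 0.2465 0.1079] 28
((430.4413757324219, -46.900238037109375), (69.5666732788086, 69.5430679321289), 22.56092071533203) [ 0.4307 -0.0472  0.1061] 29
((638.3215942382812, 127.54962158203125), (45.497318267822266, 37.95572280883789), 1.114461898803711) [0.6394 0.1263 0.1062] 53
24.875
```

View pics/w4.png

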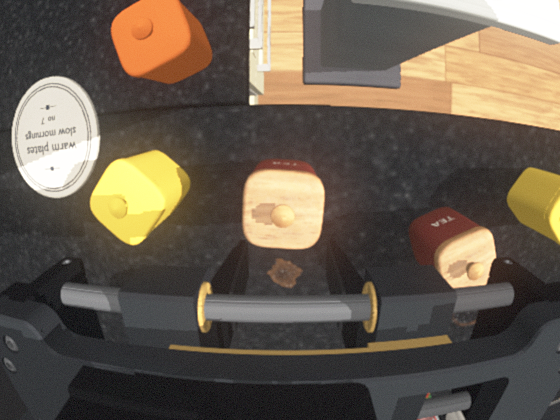

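View pics/s4.png

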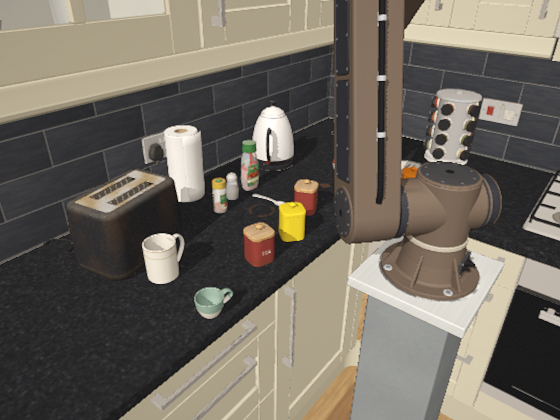

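The left and middle tins stand in place within 1 mm. The right tin's knob is at (283,215), between the fingers, so I weigh it.

```bash
python3 - <<'E'
from workcell import *
from h import *
np.set_printoptions(precision=4,suppress=True)
T["R"]=(.3730,-.2368)
weigh("R")
c=capture("wrist"); cv2.imwrite("pics/w5.png",c["frame"][:,:,::-1])
E
```

```text
down [ 0.3731 -0.2369  0.1108] [-0.6664 -1.0906 -1.1969]
grip 0.016457700326490337 [-1.0212 -0.7183 -0.063 ]
up [ 0.373  -0.2368  0.1705] 0.01588639197142683 [ 0.0431  0.1357 -4.3128] dF [ 0.7095  1.2263 -3.1158] kg 0.3176197214163839 t 29.2833
```

View pics/w5.png

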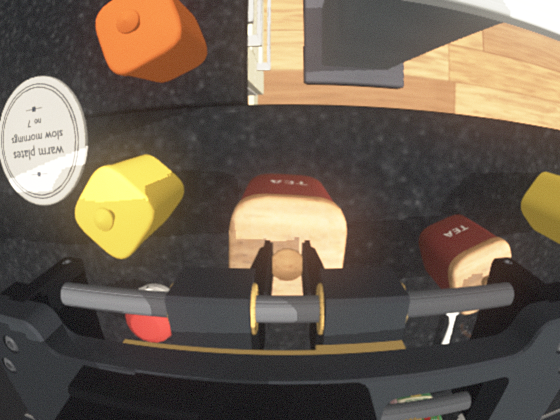

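```bash
python3 - <<'E'
from workcell import *
from h import *
np.set_printoptions(precision=4,suppress=True)
T["R"]=(.3730,-.2368)
print("R mean fz",np.mean([(wait(.05),get_wrist_force())[1] for _ in range(12)],0))
putback("R")
x,y=T["L"]; move_ptp([x,y,.2],Q); wait(.2)
c=capture("top"); cv2.imwrite("pics/t6.png",c["frame"][:,:,::-1])
for l in lids(c): print(l["rect"],l["kn"],l["n"])
print("empty fz",np.mean([(wait(.05),get_wrist_force())[1] for _ in range(8)],0))
weigh("L")
print("L mean fz",np.mean([(wait(.05),get_wrist_force())[1] for _ in range(12)],0),get_t())
E
```

```text
R mean fz [-0.0569 -0.0401 -3.7888]
near [-0.0356  0.335  -4.1133]
 z 0.1135 -3.9086305129199346
 z 0.1125 -4.072284104318715
 z 0.1115 -4.319496657540187
 z 0.111 -3.678388932062929
 z 0.1105 -1.251614992919905
 z 0.11 6.124048779776263
t 35.2917 [ 0.0393 -0.2534 -0.8172]
((373.66912841796875, -235.5305938720703), (68.61665344238281, 69.14398193359375), 88.55883026123047) [ 0.374  -0.2365  0.1072] 30
((430.4413757324219, -46.900238037109375), (69.5666732788086, 69.5430679321289), 22.56092071533203) [ 0.4311 -0.0476  0.1063] 25
((638.3280029296875, 127.54975128173828), (45.48439407348633, 37.95572280883789), 1.1144620180130005) [0.6404 0.1251 0.1057] 45
empty fz [-0.3176  0.0061  0.1022]
down [0.3728 0.2458 0.1108] [ 0.0567  0.5083 -0.8112]
grip 0.01623231653148291 [-0.647  -0.6069  1.0061]
up [0.3727 0.2458 0.1705] 0.016259022830205277 [-0.1765  0.1868 -6.4736] dF [-0.2331 -0.3214 -5.6624] kg 0.5772120076940214 t 42.1083
L mean fz [-0.3297 -0.0925 -6.4482] 42.7083
```

The averaged loads are L 0.66 kg, R 0.39 kg and M 0.28 kg, so the left tin is the heaviest. I raise it to 15 cm.

```bash
python3 - <<'E'
from workcell import *
from h import *
np.set_printoptions(precision=4,suppress=True)
x,y=T["L"]
servo_line([x,y,ZG+.151],Q,max_speed=.06); wait(1)
print(get_tcp_pos(),get_opening(),get_wrist_force(),get_joint_velocities(),get_t())
for n in("scene","top","wrist"):
    c=capture(n); cv2.imwrite(f"pics/{n}7.png",c["frame"][:,:,::-1])
    if n=="scene":
        W=cloud(c);hsv=cv2.cvtColor(c["frame"],cv2.COLOR_RGB2HSV)
        m=((hsv[...,0]<=5)|(hsv[...,0]>=174))&(hsv[...,1]>120)&(abs(W[...,0]-x)<.06)&(abs(W[...,1]-y)<.06)
        print("red body z range",np.percentile(W[m][:,2],[1,99]),m.sum())
E
python3 -c "
import cv2,numpy as np
a=[cv2.imread(f'pics/{n}7.png') for n in('scene','top')]
cv2.imwrite('pics/fin.png',cv2.resize(np.hstack(a),(800,300)))"
```

```text
[0.3727 0.2458 0.2615] 0.016563706110362578 [-0.1274 -0.532  -6.9229] [-0.0011  0.0006  0.0003 -0.0009  0.0012 -0.    ] 45.375
red body z range [0.1537 0.2307] 817
```

View pics/scene7.png

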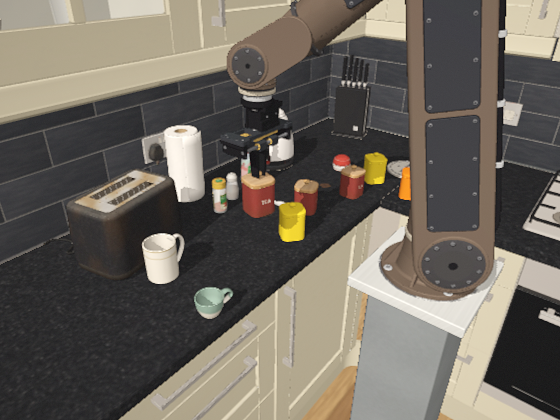

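View pics/top7.png

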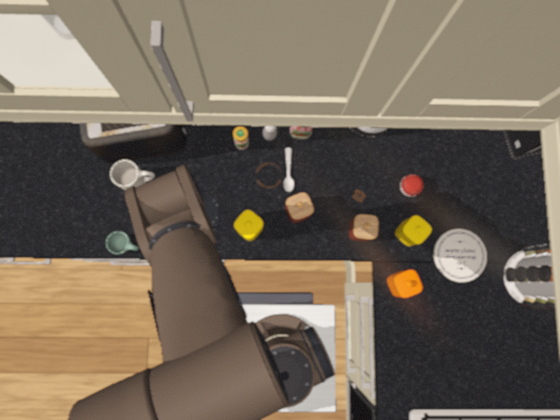

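The tin is held upright at (258,195) in the scene view. In the top view the other two stand at (300,207) and (366,227) as before, and the bystanders have not moved.

```bash
python3 -c "
from workcell import *
close_job()
print(get_t())"
```

```text
the job is handed in; nothing more can be done
the job is handed in; nothing more can be done
```

I lifted each tin about 6 cm by its knob, from left to right, and set each one back. The left tin is the heaviest, and I handed the job in with it held up over its own place in the row.

- **Weights:** the averaged wrist-force loads came to about 0.66 kg for the left tin, 0.28 kg for the middle and 0.39 kg for the right. Single readings scattered by up to about 0.1 kg, with the left tin between 0.58 and 0.77 kg. It was heaviest in every one.
- **Final hold:** the depth picture put the bottom of the left tin's body about 15 cm above the worktop. The tin was upright and still, with a steady grip, at about 45 s on the clock.
- **Other tins:** the middle and right tins stood within about 1 mm of where they started in the top view. The last pictures showed no bystander or look-alike disturbed.
- **What I can't tell:** no check failed in the end. When I first set the left tin down it pressed on the worktop with about 11 N, which I kept lower for the others. The arm hid part of the mug in the last top view, but the scene view showed it in place.

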